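# Snap a dial gauge's bezel home with a press die

## Task

The dial gauge held face up in the small blue vice has been serviced: take its bezel with the crystal from the tray and lay it loosely, crystal up, in the gauge's open mouth. Then take the pusher from its leaning rest, press the bezel straight down with it - not with the gripper itself - until it has snapped fully home all round, and put the pusher back in its rest. Leave the other things on the bench where they are.

Things in the scene. Friction and masses are not known exactly. Their poses are not given: they have to be found in the camera images.
- gauge: Opened dial gauge, silver round case 57 mm across, 24 mm high, lying level, face up, clamped by the lug on its back in a small blue machine vice (about 140 x 70 mm) that is fixed to the bench. Origin: middle of the case's underside, 44.5 mm above the bench; z up; its stem sticks out along +y, below the rim, to 65 mm from the middle. Fixed.
- gauge_mouth (a point): Middle of the gauge's flat rim, 24 mm above the gauge's origin (68.5 mm above the bench); z up. The rim surrounds a round recess 50 mm across, 11.5 mm deep, with the white dial at its bottom. Four spring catches (small steel balls in the wall, 2.3 mm below the rim) stand 2.8 mm into the recess and give way sideways: a snap fit that takes about 8 to 14 N straight down.
- bezel: Loose steel bezel ring with a clear crystal, 50 g, lying crystal up in the tray. Origin: middle of its underside; z towards the crystal. Skirt 48 mm across (tapered to 43 mm at the bottom, groove above its bead) from 0 to 9.5 mm, then a knurled round flange 58 mm across from 9.5 to 16.5 mm: take it there. The pusher bears on the flange's top.
- bezel_flange (a point): Middle of the underside of the bezel's flange, 9.5 mm above the bezel's origin. Fully home it lies on the rim, at gauge_mouth. Only laid in, the skirt rests on the four catches, centred by its taper, and the flange stands about 6 mm above the rim, perhaps a few degrees askew; pressing levels it.
- pusher: Loose hand pusher, about 160 g, 113 mm long: round silver die 52 mm across, 22 mm high, with a white nylon face; a cone from 22 to 33 mm; then a straight round blue handle, 24 mm thick, up to 113 mm. Origin: middle of the working face; z runs along the handle, away from the face. Starts in its rest, leaning 35 degrees from vertical, handle up and over to the left (seen from the robot).
- rest_seat (a point): Where the middle of the pusher's face sits when it lies in its rest, 42 mm above the bench. The frame is level, z up; the pusher's handle then leans 35 degrees from z towards the frame's -x. The rest is a grey tilted V-cradle fixed to the bench, base 120 x 84 mm, open on its upper side, holding only the lowest 44 mm of the pusher, whose face stands on its foot plate.
- tray: Shallow white tray, 200 (x) x 300 (y) mm, fixed to the bench; floor 2 mm, rim 14 mm above the bench. Origin: middle of the underside.
- tweezers: Loose steel tweezers, 128 mm long, 8 mm high, lying in the tray. Origin: middle of the underside. A bystander.
- loupe: Loose black eye loupe, 43 mm across, 46 mm tall, standing on the bench. Origin: middle of the underside. A bystander.
- spare_gauge: Loose complete dial gauge, 126 x 57 x 22 mm, lying on its back on the bench at the right, in front of a tall fixed hardness tester (behind x = 0.58 m, right of y = -0.33 m, 0.5 m high, with a cable at its left side). Origin: underside, near its middle. A bystander.

How it is judged:
On the way, in this order (a step that is already met when the one before it is completed fails the run):
1. the bezel has been laid loosely in the gauge's mouth, not yet snapped in, and let go (horizontal distance between bezel_flange and gauge_mouth below 0.004 m and z of bezel_flange in the frame of gauge_mouth between 0.003 and 0.01 m and angle between bezel's own z axis and vertical below 0.25 rad and contact force between the fingers and bezel below 0.1 N), for 0.2 s.
2. the pusher, held upright, bears on the bezel and the bezel is fully home (z of bezel_flange in the frame of gauge_mouth between -0.002 and 0.0018 m and horizontal distance between bezel_flange and gauge_mouth below 0.0025 m and angle between the z axis of bezel and the z axis of gauge_mouth, either way round below 0.05 rad and angle between bezel's own z axis and vertical below 0.3 rad and contact force between pusher and bezel above 1 N and angle between pusher's own z axis and vertical below 0.2 rad and contact force between the fingers and pusher above 1 N), for 0.1 s.
At the end, for the whole second after the job is handed in: The bezel is home in the gauge: flange within 1.8 mm of the rim, centred within 2.5 mm, square within 3 degrees, crystal up. The pusher lies in its rest, its face within 15 mm of the seat and leaning 29 to 41 degrees. Both are still and released (z of bezel_flange in the frame of gauge_mouth between -0.002 and 0.0018 m and horizontal distance between bezel_flange and gauge_mouth below 0.0025 m and angle between the z axis of bezel and the z axis of gauge_mouth, either way round below 0.05 rad and angle between bezel's own z axis and vertical below 0.3 rad and distance between pusher and rest_seat below 0.015 m and angle between pusher's own z axis and vertical between 0.5 and 0.72 rad and contact force between pusher and bezel below 0.1 N and linear speed of each of pusher, bezel below 0.02 m/s); the robot touches nothing.
It fails at once if the bezel is pushed in (flange less than 3 mm above the rim) while the gripper's fingers touch it with more than 2 N (contact force between the fingers and bezel above 2 N and horizontal distance between bezel_flange and gauge_mouth below 0.006 m and z of bezel_flange in the frame of gauge_mouth below 0.003 m).
It fails at once if the pusher bears on the bezel with more than 4 N while tilted more than 15 degrees from vertical (contact force between pusher and bezel above 4 N and angle between pusher's own z axis and vertical above 0.262 rad).
It fails at once if the tweezers is pushed more than 30 mm from where it was (distance of tweezers from where it was at the start of the episode above 0.03 m).
It fails at once if the loupe is pushed more than 30 mm from where it was (distance of loupe from where it was at the start of the episode above 0.03 m).
It fails at once if the complete dial gauge on the bench is pushed more than 30 mm from where it was (distance of spare_gauge from where it was at the start of the episode above 0.03 m).
It also fails if it takes over 61 s, if anything falls off the work surface, if the arm or the gripper's body presses on something with over 40 N, if the wrist force passes 120 N, or if a joint passes its speed limit or range.

## Robot

A 6-joint arm with a two-finger parallel gripper is mounted at the origin on a cart in front of the work surface, level with it; the furniture and walls round the work are solid. World frame = base frame: x ahead of the robot, y to its left, z up, the work surface at z = 0. Lengths are in m, angles in rad, forces in N, time in s.
With the tool pointing down it reaches from about 0.4 to 0.925 m from the base axis. Payload 12.5 kg.
Tool frame: the origin (TCP) lies midway between the tips of the shut fingers; the grasp point (between the pads) lies 19 mm behind it (bot.grasp_offset is the distance from the TCP to the grasp point, in m); z points along the fingers, y is the line along which they close (so a half turn about z gives the same grasp; the last joint's range is limited). The gripper opens to 95 mm and grips with 3 to 60 N. Pads are 20 mm wide; open, the fingers measure 119 mm over their backs; the gripper's body (75 mm by 180 mm) begins 59 mm behind the grasp point.
Start: joints at [1.195, 0.491, 1.559, -0, 1.092, -0.106], TCP at [0.167, 0.602, 0.215] pointing down, gripper open.
Joint ranges: [-3.1, 3.1], [-0.84, 2.19], [0.05, 2.79], [-1.13, 4.28], [0.06, 2.93], [-2.69, 2.69]. Speed limits (rad/s): [2.22, 2.22, 2.79, 3.14, 3.14, 3.14].

## Interface

Orientations are given as a rotation vector (axis times angle).
In Python, from cell import bot, viewer, workorder, get_state gives the robot as it stands (bot), with the cameras (viewer), the readings as plain functions and the job (workorder).
- The arm moves only by the tool shift_gripper, called after "Request:" as a command line: name --argument value ..., lists and objects as JSON in quotes. Schema: {"type":"object","properties":{"motion":{"type":"array","items":{"type":"number"},"minItems":5,"maxItems":25},"only":{"type":"string"},"quiet":{"type":"boolean"},"lines":{"type":"string"}},"required":["motion"],"additionalProperties":false}. motion is one flat list of numbers that holds 1 to 5 rows one after another, with no inner brackets; each row has 5 numbers: the opening from 0.0 (shut) to 1.0 (fully open), then dx, dy, dz in a scale on which 1.0 is 0.5 m, then a turn about the tool's z in shares of pi rad (1.0 is pi rad); each row is the pose to reach, as a shift and turn from the pose commanded when the call began, along the tool's axes at that moment; what a row does not reach only later rows make up. A row lasts 1/10 s, in which the tool goes at most 0.05 m and 0.15 rad, less where a joint would pass 70% of its speed; a pose out of reach is approached as far as the arm can. The fingers move at their own pace and stop on an object; the grip force is fixed at half the most. Time passes only in rows, so rows that do not move let the fingers close. The tool returns the time, the measured TCP pose, the force, the opening and the grip force at its end. only (a regular expression) keeps the lines of the reply that match it, lines (a string "A,B") keeps lines A to B, and quiet returns only ok. A shift or turn number past 1, either way, is cut back to 1. Input that does not fit is refused with a message, and nothing moves.
- get_state(): the state, without advancing time (a new reading comes with each control period).
- viewer.capture(name): name is "scene" or "top" or "wrist"; returns (picture, depth): 480x640x3 uint8, red, green, blue; 480x640 float32, m along the optical axis (not along the pixel's ray), 0 where there is no reading.
- viewer.camera_model(name): a dict with "K" (3x3 intrinsics, pixels), "rvec" (rotation vector, rad) and "tvec" (3), from world to camera coordinates, as OpenCV has them. Camera axes: x right, y down, z forward; pixel columns grow to the right and rows downward; lengths in m; the calibration is good to about 2 mm. A picture is of the moment at which its call begins: read the wrist's pose just before it. camera_model takes no time and is no camera call; for the wrist camera it gives the pose at the moment of the call.
- workorder.job_done(): hands the job in; it is judged then, once.
The state is a dict: "time_s": time; "qpos": joint angles; "joint_vel": joint speeds; "tau": joint torques, N m; "tool_pos": TCP position; "ee_rot": TCP orientation; "force": force on the tool from outside, world axes, zero at the start; "ft_torque": the same for the moment, N m; "opening": opening from 0.0 (shut) to 1.0 (fully open); "grip_force": force on a finger pad.
Only numpy, scipy, OpenCV 4.12 (cv2) and the standard library are available. Lean on these libraries where they do the work, as an engineer would, in place of code of your own. Each camera call takes 0.05 s, during which the arm holds its last target. There are 200 camera calls.

## Working session

There is one attempt and no reset: what is moved stays moved. The work goes in short steps, Python scripts to look and compute and a tool call to move; the robot and the scene stay as the last step left them, time stands still between calls to the robot, and variables do not carry over. Pictures are saved under pics/ and viewed, at most 10 in all, crops included, and the job is handed in when it is done.

```bash
ls; mkdir -p pics
```

Create h.py:
```python
import numpy as np, cv2
from cell import bot, viewer, workorder, get_state
from scipy.spatial.transform import Rotation as R
def snap(n,f=None,crop=None,scale=1):
    m=viewer.camera_model(n); p,d=viewer.capture(n)
    if f: 
        q=p[...,::-1]
        if crop: x0,y0,x1,y1=crop; q=q[y0:y1,x0:x1]
        cv2.imwrite('pics/'+f,cv2.resize(q,None,fx=scale,fy=scale))
        np.savez('pics/'+f+'.npz',p=p,d=d,**{k:np.array(m[k],float) for k in('K','rvec','tvec')})
    return p,d,m
def load(f):
    z=np.load('pics/'+f+'.npz'); return z['p'],z['d'],z
def cloud(d,m):
    K=np.array(m['K']);v,u=np.mgrid[:480,:640]
    P=np.stack([(u-K[0,2])/K[0,0]*d,(v-K[1,2])/K[1,1]*d,d],-1)
    W=(P-np.array(m['tvec']).ravel())@R.from_rotvec(np.array(m['rvec']).ravel()).as_matrix()
    W[d<=0]=np.nan; return W
def ray(m,u,v,z):
    K=np.array(m['K']);Rm=R.from_rotvec(np.array(m['rvec']).ravel()).as_matrix();c=-Rm.T@np.array(m['tvec']).ravel()
    r=Rm.T@np.linalg.solve(K,[u,v,1]);return c+r*(z-c[2])/r[2]
def totool(p):
    s=get_state();return R.from_rotvec(s['ee_rot']).inv().apply(np.array(p)-s['tool_pos'])
```

Run:
```python
from h import *
print(get_state())
snap('top','t0.png');snap('scene','s0.png')
```

```text
cell.py
pics
{'time_s': 0.0, 'qpos': array([ 1.19538654e+00,  4.91572182e-01,  1.55945117e+00, -1.32188343e-05,
        1.09169059e+00, -1.05583331e-01]), 'joint_vel': array([-0.00027687, -0.00135797, -0.00075843,  0.00091368,  0.00036049,
        0.00075896]), 'tau': array([-3.22942287e-04, -6.12634921e+01, -2.58182323e+01,  6.92676567e-02,
        4.81942215e-02, -1.13545661e-04]), 'tool_pos': array([0.16648435, 0.60216686, 0.21405331]), 'ee_rot': array([-4.22513854e-01, -3.11279248e+00,  1.71487496e-03]), 'force': array([ 0.29990799,  0.47952732, -0.10680599]), 'ft_torque': array([-0.03162753, -0.01597826,  0.0171411 ]), 'grip_force': 0.0, 'opening': 0.9976020328903396}
```

View pics/t0.png

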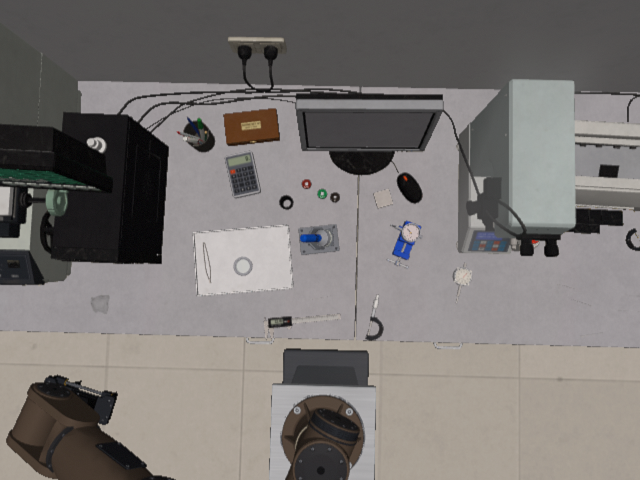

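View pics/s0.png

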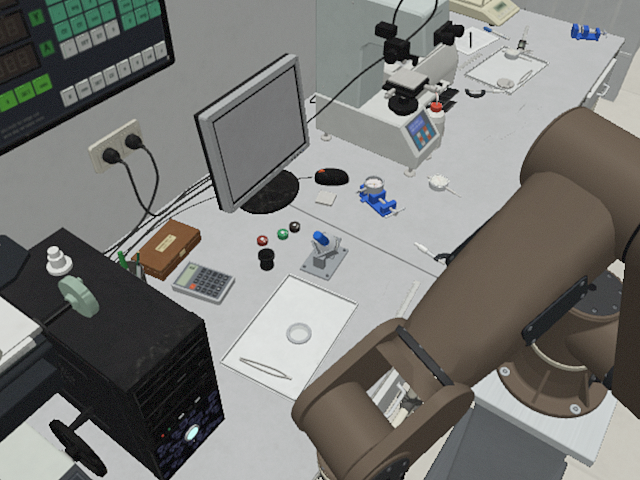

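The top view shows the bezel at (243,266), the pusher in its rest at (320,238), the gauge at (411,233), the loupe at (286,202), the spare gauge at (463,276) and the tweezers at (208,262).

Run:
```python
from h import *
p,d,m=load('t0.png');W=cloud(d,m)
for n,u,v,z in [('bezel',243,266,.0185),('gauge',411,233,.06),('loupe',286,202,.046),('spare',463,276,.02),('rest',320,238,0.02),('handle_end',305,239,.13)]:
    print(n,ray(m,u,v,z).round(4),W[v,u].round(4))
print('K',m['K'][0,0])
w=W[225:250,290:350]; 
print('tray',ray(m,193,235,.014),ray(m,292,226,.014),ray(m,199,295,.014))
im=p[210:290,180:480,::-1]; cv2.imwrite('pics/t0c.png',cv2.resize(im,(800,213)))
# blue handle
hsv=cv2.cvtColor(p,cv2.COLOR_RGB2HSV); b=(hsv[...,0]>100)&(hsv[...,0]<125)&(hsv[...,1]>130)
for x0,x1 in((295,345),(385,430)):
    mm=np.zeros_like(b);mm[215:270,x0:x1]=b[215:270,x0:x1]
    q=W[mm];q=q[q[:,2]>.02];print(len(q),q.min(0),q.max(0),q.mean(0))
```

```text
bezel [0.5069 0.2562 0.0185] [0.5069 0.2557 0.0214]
gauge [ 0.6178 -0.2515  0.06  ] [ 0.6177 -0.2513  0.0619]
loupe [0.7044 0.1275 0.046 ] [7.104e-01 1.315e-01 6.000e-04]
spare [ 0.4932 -0.4178  0.02  ] [ 0.4932 -0.4168  0.024 ]
rest [0.5988 0.0218 0.02  ] [0.5953 0.0206 0.0726]
handle_end [0.5876 0.0623 0.13  ] [0.5871 0.0619 0.1372]
K 529.1687335972738
tray [0.5989609  0.41546855 0.014     ] [0.63431737 0.10950975 0.014     ] [0.41468579 0.38915691 0.014     ]
146 [0.58141704 0.01737544 0.07258037] [0.60546468 0.07689309 0.14127605] [0.59256298 0.04834168 0.11516631]
140 [ 0.54319705 -0.28110118  0.02015269] [ 0.65603451 -0.2013264   0.05034847] [ 0.57699208 -0.22983588  0.03722455]
```

Run:
```python
from h import *
s=get_state();print(totool([.50,.256,.20]));print(R.from_rotvec(s['ee_rot']).as_matrix().round(3))
m=viewer.camera_model('wrist');Rm=R.from_rotvec(np.array(m['rvec']).ravel()).as_matrix();c=-Rm.T@np.array(m['tvec']).ravel()
print('cam in tool',totool(c), 'fwd',R.from_rotvec(s['ee_rot']).inv().apply(Rm[2]))
```

```text
[-0.41373213 -0.24479779  0.01433936]
[[-0.964  0.266 -0.   ]
 [ 0.266  0.964 -0.001]
 [ 0.    -0.001 -1.   ]]
cam in tool [ 0.08074602  0.00090628 -0.17009957] fwd [-2.83333637e-01  7.48536480e-04  9.59021110e-01]
```

The manual's scale: shifts go in shares of 0.5 m and turns go in shares of pi rad. Converting my numbers, -0.414 m / 0.5 = -0.828, -0.245 m / 0.5 = -0.49.

Request:
shift_gripper --motion '[1,-0.828,-0.49,0.028,0,1,-0.828,-0.49,0.028,0,1,-0.828,-0.49,0.028,0,1,-0.828,-0.49,0.028,0,1,-0.828,-0.49,0.028,0]'

```text
time_s: 0.6
tool_pos: [0.3409, 0.4208, 0.2072]
ee_rot: [-0.422, -3.113, 0.0]
force: [0.7, -0.3, 0.2]
opening: 1.002
grip_force: 0.0
```

Run:
```python
from h import *
print(totool([.50,.256,.20]))
```

```text
[-0.19724731 -0.11648342  0.00720665]
```

Scaled: -0.19 m / 0.5 = -0.38, -0.115 m / 0.5 = -0.23.

Request:
shift_gripper --motion '[1,-0.38,-0.23,0.014,0,1,-0.38,-0.23,0.014,0,1,-0.38,-0.23,0.014,0,1,-0.38,-0.23,0.014,0,1,-0.38,-0.23,0.014,0]'

```text
time_s: 1.1
tool_pos: [0.4946, 0.258, 0.2]
ee_rot: [-0.427, -3.112, 0.001]
force: [1.0, -0.1, -0.2]
opening: 1.001
grip_force: 0.0
```

Request:
shift_gripper --motion '[1,0,0,0,0,1,0,0,0,0]'

```text
time_s: 1.3
tool_pos: [0.4921, 0.2609, 0.2001]
ee_rot: [-0.424, -3.112, 0.0]
force: [0.3, 0.3, 0.6]
opening: 1.002
grip_force: 0.0
```

Run:
```python
from h import *
print(get_state()['tool_pos'])
snap('wrist','w1.png')
```

```text
[0.4920952  0.26085254 0.20005456]
```

View pics/w1.png

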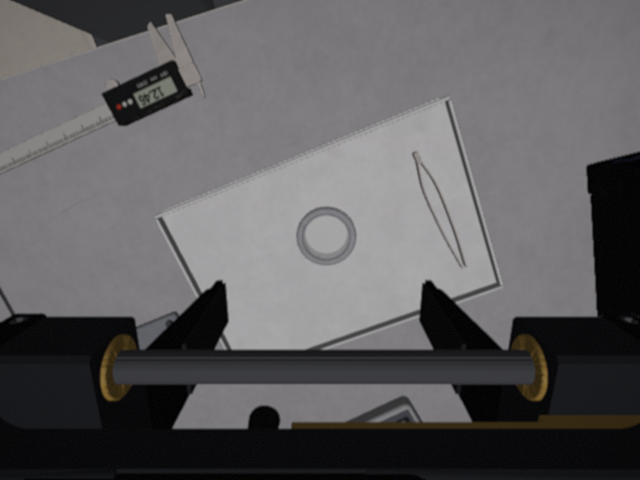

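The bezel is centred near (326,236), outer radius about 29.5 px, with room for the fingers on both sides; the tweezers at (440,210) are well clear.

Run:
```python
from h import *
p,d,m=load('w1.png');W=cloud(d,m)
l=ray(m,296.5,236,.016);r=ray(m,356.5,236,.016);t=ray(m,326.5,206.5,.016);b=ray(m,326.5,265.5,.016)
print(np.linalg.norm(l-r),np.linalg.norm(t-b),(l+r)/2,(t+b)/2)
w=W[195:280,285:370].reshape(-1,3);w=w[(w[:,2]>.014)&(w[:,2]<.03)]
print(len(w),np.median(w[:,2]),(w.min(0)+w.max(0))/2,np.ptp(w,0))
(c,rad)=cv2.minEnclosingCircle(w[:,:2].astype(np.float32));print(c,rad)
print(totool([c[0],c[1],.006]), totool([*((l+r)/2)[:2],.006]))
```

```text
0.05836821369661077 0.05950209127062239 [0.50843899 0.26057952 0.016     ] [0.50909531 0.26039735 0.016     ]
2760 0.01769178971677093 [0.50796468 0.25995897 0.01762998] [0.05774659 0.05854379 0.00704169]
(0.5082617998123169, 0.26005640625953674) 0.029614154249429703
[-0.01640065  0.00314053  0.19417899] [-0.01643207  0.00369194  0.19417889]
```

Scaled: 0.165 m / 0.5 = 0.33, 0.14 m / 0.5 = 0.28.

Request:
shift_gripper --motion '[1,-0.0328,0.0068,0.1,0,1,-0.0328,0.0068,0.2,0,1,-0.0328,0.0068,0.28,0,1,-0.0328,0.0068,0.33,0,1,-0.0328,0.0068,0.33,0]'

```text
time_s: 1.85
tool_pos: [0.5067, 0.2605, 0.0325]
ee_rot: [-0.419, -3.108, 0.004]
force: [-0.1, -0.7, 0.6]
opening: 1.002
grip_force: 0.0
```

Request:
shift_gripper --motion '[1,0,0,0.03,0,1,0,0,0.047,0,1,0,0,0.057,0,1,0,0,0.057,0,1,0,0,0.057,0]'

```text
time_s: 2.35
tool_pos: [0.5093, 0.2601, 0.0076]
ee_rot: [0.422, 3.112, 0.001]
force: [-0.4, 1.0, 0.7]
opening: 1.001
grip_force: 0.0
```

Request:
shift_gripper --motion '[0.5,0,0,0,0,0.5,0,0,0,0,0.4,0,0,0,0,0.4,0,0,0,0,0.4,0,0,0,0]'

```text
time_s: 2.85
tool_pos: [0.5091, 0.2598, 0.0069]
ee_rot: [0.423, 3.113, 0.0]
force: [0.3, -0.1, 0.9]
opening: 0.635
grip_force: 0.1
```

Scaled: 0.002 m / 0.5 = 0.004.

Request:
shift_gripper --motion '[0.7,0,0,0.004,0,0.7,0,0,0.004,0,0.4,0,0,0.004,0,0.4,0,0,0.004,0,0,0,0,0.004,0]'

```text
time_s: 3.35
tool_pos: [0.5091, 0.2599, 0.0048]
ee_rot: [-0.423, -3.113, -0.0]
force: [0.0, -0.2, -1.7]
opening: 0.602
grip_force: 30.0
```

Request:
shift_gripper --motion '[0,0,0,0,0,0,0,0,0,0,0,0,0,0,0]'

```text
time_s: 3.65
tool_pos: [0.5091, 0.2599, 0.0049]
ee_rot: [-0.423, -3.113, -0.0]
force: [0.1, 0.3, -0.5]
opening: 0.601
grip_force: 30.0
```

Request:
shift_gripper --motion '[0,0,0,-0.04,0,0,0,0,-0.1,0,0,0,0,-0.2,0,0,0,0,-0.3,0,0,0,0,-0.3,0]'

```text
time_s: 4.15
tool_pos: [0.5114, 0.2608, 0.161]
ee_rot: [0.421, 3.104, 0.008]
force: [0.7, -0.4, -0.5]
opening: 0.6
grip_force: 30.0
```

Run:
```python
from h import *
snap('wrist','w2.png',(200,150,440,330),3)
p,d,m=load('t0.png')
print(totool([.55,-.25,.2]),get_state()['qpos'])
```

```text
[-0.17454119 -0.48111698 -0.04301984] [ 3.56469828e-01  4.79292407e-01  1.75692998e+00  9.86083413e-05
  8.99346590e-01 -9.44731726e-01]
```

View pics/w2.png

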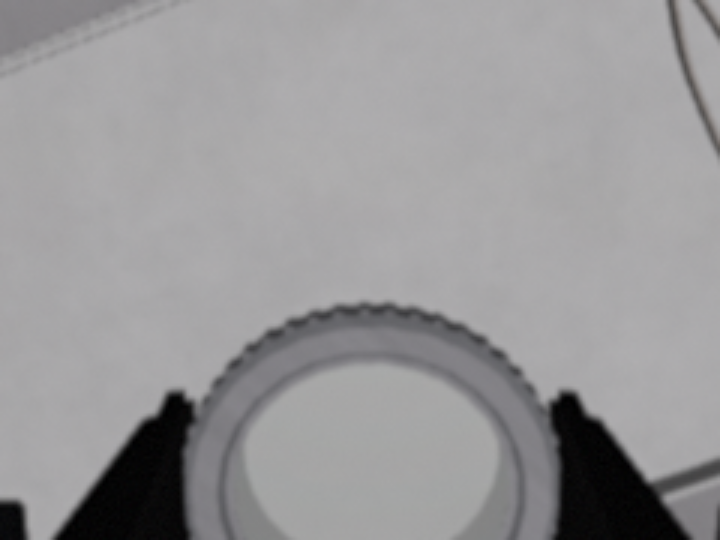

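Scaled: -0.2 m / 0.5 = -0.4, -0.043 m / 0.5 = -0.086.

Request:
shift_gripper --motion '[0,0,0,-0.086,0,0,-0.06,-0.1,-0.086,0,0,-0.1,-0.2,-0.086,0,0,-0.14,-0.3,-0.086,0,0,-0.18,-0.4,-0.086,0]'

```text
time_s: 4.7
tool_pos: [0.5398, 0.061, 0.1964]
ee_rot: [-0.422, -3.111, 0.0]
force: [0.6, -0.1, 0.1]
opening: 0.601
grip_force: 30.0
```

Request:
shift_gripper --motion '[0,-0.17,-0.56,0,0,0,-0.17,-0.56,0,0,0,-0.17,-0.56,0,0,0,-0.17,-0.56,0,0,0,-0.17,-0.56,0,0]'

```text
time_s: 5.2
tool_pos: [0.5458, -0.1891, 0.1963]
ee_rot: [-0.423, -3.111, -0.001]
force: [0.9, 0.3, 0.3]
opening: 0.601
grip_force: 30.0
```

Request:
shift_gripper --motion '[0,0,0,0,0,0,0,0,0,0,0,0,0,0,0,0,0,0,0,0]'

```text
time_s: 5.6
tool_pos: [0.5466, -0.1859, 0.1974]
ee_rot: [-0.42, -3.113, -0.001]
force: [-0.0, 0.4, -1.0]
opening: 0.601
grip_force: 30.0
```

Run:
```python
from h import *
print(totool([.55,-.25,.2]))
snap('wrist','w3.png')
```

```text
[-0.0203189  -0.06092675 -0.00260508]
```

View pics/w3.png

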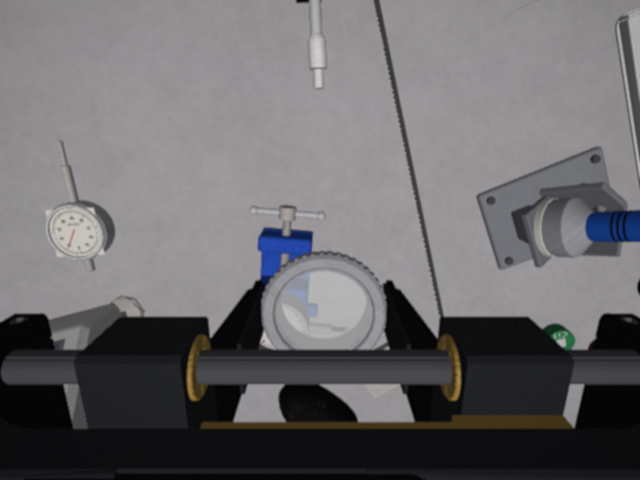

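The held bezel at (323,300) hides the gauge; the rest base shows at upper right, corners (478,193), (600,150), (503,267). I move past the gauge to see it ahead of the fingers.

Scaled: -0.132 m / 0.5 = -0.264, -0.045 m / 0.5 = -0.09.

Request:
shift_gripper --motion '[0,-0.264,-0.09,-0.04,0,0,-0.264,-0.09,-0.04,0,0,-0.264,-0.09,-0.04,0,0,-0.264,-0.09,-0.04,0,0,-0.264,-0.09,-0.04,0]'

```text
time_s: 6.15
tool_pos: [0.662, -0.2649, 0.2169]
ee_rot: [-0.421, -3.112, -0.001]
force: [0.1, -0.1, -0.3]
opening: 0.597
grip_force: 30.0
```

Request:
shift_gripper --motion '[0,0,0,0,0,0,0,0,0,0,0,0,0,0,0]'

```text
time_s: 6.45
tool_pos: [0.6615, -0.2651, 0.2183]
ee_rot: [0.422, 3.113, -0.0]
force: [0.4, -0.1, -0.0]
opening: 0.6
grip_force: 30.0
```

Run:
```python
from h import *
print(get_state()['tool_pos'])
snap('wrist','w4.png')
```

```text
[ 0.66145049 -0.26514162  0.21829738]
```

View pics/w4.png

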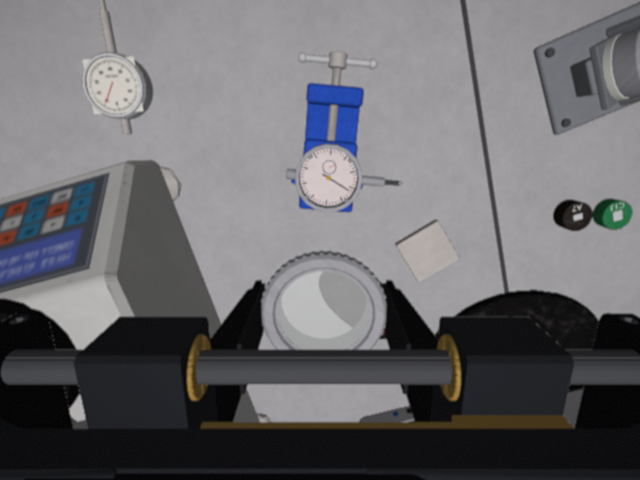

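The gauge is fully visible, centred at about (329,177) with radius 34 px, stem to the right.

Run:
```python
from h import *
p,d,m=load('w4.png');W=cloud(d,m)
w=W[130:225,280:380].reshape(-1,3);w=w[(w[:,2]>.062)&(w[:,2]<.075)]
print(len(w),np.percentile(w[:,2],[10,50,90]),(w.min(0)+w.max(0))/2,np.ptp(w,0));print(cv2.minEnclosingCircle(w[:,:2].astype(np.float32)))
cv2.imwrite('pics/w4c.png',cv2.resize(p[130:400,240:410,::-1],None,fx=3,fy=2.2*0+3,interpolation=cv2.INTER_CUBIC)[:600])
# bezel in hand
t=np.array(get_state()['tool_pos']);z=t[2]+.0136
w=W[240:350,250:400].reshape(-1,3);w=w[(w[:,2]>z-.006)&(w[:,2]<z+.006)]
print(len(w),np.median(w[:,2])-t[2])
Rt=R.from_rotvec(get_state()['ee_rot']);q=Rt.inv().apply(w-t);print(q.min(0),q.max(0))
for u,v in((262,310),(387,310),(323,251)):print(Rt.inv().apply(ray(m,u,v,z-.003)-t))
```

```text
975 [0.06660445 0.06828499 0.06926632] [ 0.62073218 -0.2485811   0.0662474 ] [0.05639473 0.0561769  0.00846389]
((0.6207322478294373, -0.24859215319156647), 0.028517955914139748)
10885 0.012745586667815334
[-0.0177706  -0.03234394 -0.01960486] [ 0.03042461  0.03548327 -0.00763084]
[ 0.00167332 -0.02740729 -0.01060128]
[ 0.00165281  0.03071908 -0.01059982]
[ 0.03043544  0.00096095 -0.01061079]
```

View pics/w4c.png

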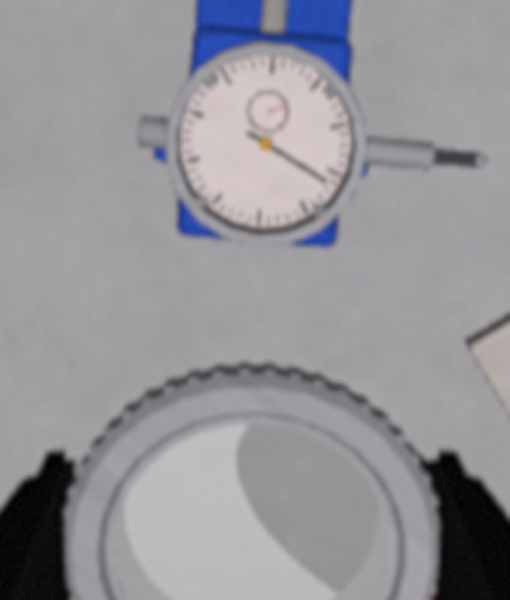

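Scaled: 0.038 m / 0.5 = 0.076, 0.016 m / 0.5 = 0.032, -0.75 rad / 3.1416 = -0.2387.

Request:
shift_gripper --motion '[0,0.008,0.02,0,-0.0477,0,0.014,0.032,0,-0.0955,0,0.02,0.048,0,-0.1432,0,0.026,0.06,0,-0.191,0,0.032,0.076,0,-0.2387]'

```text
time_s: 7.0
tool_pos: [0.6562, -0.2245, 0.2181]
ee_rot: [-0.756, 3.049, -0.0]
force: [0.4, -0.3, -0.4]
opening: 0.6
grip_force: 30.0
```

Request:
shift_gripper --motion '[0,0,0,0,-0.0318,0,0,0,0,-0.0318,0,0,0,0,-0.0318,0,0,0,0,-0.0318]'

```text
time_s: 7.4
tool_pos: [0.6564, -0.225, 0.2179]
ee_rot: [-0.895, 3.011, 0.0]
force: [-0.9, -0.1, -0.5]
opening: 0.601
grip_force: 30.0
```

Create g.py:
```python
from h import *
import sys
s=get_state();print(s['tool_pos'],s['qpos'][5],R.from_rotvec(s['ee_rot']).as_matrix()[:,0])
p,d,m=snap('wrist',sys.argv[1]);W=cloud(d,m)
w=W.reshape(-1,3);w=w[(w[:,2]>.062)&(w[:,2]<.075)&(np.hypot(w[:,0]-.62,w[:,1]+.249)<.04)]
print(len(w),np.percentile(w[:,2],[10,50,90]),(w.min(0)+w.max(0))/2,np.ptp(w,0));print(cv2.minEnclosingCircle(w[:,:2].astype(np.float32)))
t=s['tool_pos'];z=t[2]+.0136
w=w=W[240:350,250:400].reshape(-1,3);w=w[abs(w[:,2]-z)<.006];q=R.from_rotvec(s['ee_rot']).inv().apply(w-t);print(q.min(0),q.max(0))
```

```bash
python3 g.py w5.png
```

```text
[ 0.65644139 -0.22497052  0.21788663] -2.573786209280695 [-8.37741989e-01 -5.46066254e-01 -8.06001322e-05]
970 [0.06679557 0.06828913 0.069396  ] [ 0.62078781 -0.24879384  0.06657155] [0.05631325 0.05625036 0.00911523]
((0.620732843875885, -0.24877308309078217), 0.0285327211022377)
[-0.0195343  -0.03238268 -0.01959092] [ 0.02944222  0.03545453 -0.00763036]
```

Scaled: 0.12 m / 0.5 = 0.24, 0.0422 m / 0.5 = 0.0844, 0.75 rad / 3.1416 = 0.2387.

Request:
shift_gripper --motion '[0,0.0844,-0.002,0,0.0477,0,0.0844,-0.002,0,0.0955,0,0.0844,-0.002,0.08,0.1432,0,0.0844,-0.002,0.16,0.191,0,0.0844,-0.002,0.24,0.2387]'

```text
time_s: 7.95
tool_pos: [0.6217, -0.2491, 0.0969]
ee_rot: [0.279, 3.128, -0.001]
force: [0.8, 0.3, -0.7]
opening: 0.602
grip_force: 30.0
```

Request:
shift_gripper --motion '[0,0,0,0.02,0.0318,0,0,0,0.02,0.0318,0,0,0,0.02,0.0318,0,0,0,0.02,0.0318]'

```text
time_s: 8.35
tool_pos: [0.6224, -0.2492, 0.0893]
ee_rot: [0.419, 3.111, -0.001]
force: [0.0, 0.6, -0.3]
opening: 0.602
grip_force: 30.0
```

Run:
```python
from h import *
print(totool([.6216,-.2489,.078]),R.from_rotvec(get_state()['ee_rot']).as_matrix()[:,0])
```

```text
[8.41031955e-04 5.01077758e-05 1.12653951e-02] [-0.96433509  0.26467522 -0.00220372]
```

Scaled: 0.0195 m / 0.5 = 0.039, 0.018 m / 0.5 = 0.036.

Request:
shift_gripper --motion '[0,0.0016,0,0.02,0,0,0.0016,0,0.036,0,0,0.0016,0,0.036,0,0,0.0016,0,0.039,0,0,0.0016,0,0.039,0]'

```text
time_s: 8.85
tool_pos: [0.6211, -0.2487, 0.0687]
ee_rot: [0.422, 3.113, -0.0]
force: [0.5, -0.4, 2.9]
opening: 0.602
grip_force: 32.1
```

Request:
shift_gripper --motion '[0,0,0,0.002,0,0,0,0,0.002,0,0,0,0,0.002,0]'

```text
time_s: 9.15
tool_pos: [0.6212, -0.2488, 0.0684]
ee_rot: [0.422, 3.112, -0.001]
force: [-2.1, 0.4, 8.8]
opening: 0.599
grip_force: 34.9
```

Scaled: -0.001 m / 0.5 = -0.002, 0.0005 m / 0.5 = 0.001.

Request:
shift_gripper --motion '[0,0.001,0,-0.002,0,0,0.001,0,-0.002,0,0,0.001,0,-0.002,0]'

```text
time_s: 9.45
tool_pos: [0.6208, -0.2487, 0.0687]
ee_rot: [0.422, 3.112, -0.0]
force: [0.1, -1.0, 5.8]
opening: 0.598
grip_force: 31.9
```

Request:
shift_gripper --motion '[0.75,0,0,0,0,0.75,0,0,0,0,0.75,0,0,0,0,0.8,0,0,0,0,0.8,0,0,0,0]'

```text
time_s: 9.95
tool_pos: [0.6204, -0.2484, 0.0681]
ee_rot: [-0.422, -3.113, -0.0]
force: [-0.3, 0.3, 0.1]
opening: 0.8
grip_force: 0.0
```

Request:
shift_gripper --motion '[1,0,0,0,0,1,0,0,-0.06,0,1,0,0,-0.16,0,1,0,0,-0.26,0,1,0,0,-0.3,0]'

```text
time_s: 10.45
tool_pos: [0.6216, -0.249, 0.2235]
ee_rot: [0.422, 3.107, -0.003]
force: [-0.1, 0.0, -1.4]
opening: 0.999
grip_force: 0.0
```

Scaled: -0.02 m / 0.5 = -0.04.

Request:
shift_gripper --motion '[1,-0.04,0,0,0,1,-0.04,0,0,0,1,-0.04,0,0,0]'

```text
time_s: 10.75
tool_pos: [0.6393, -0.2535, 0.2174]
ee_rot: [-0.422, -3.112, -0.001]
force: [-0.1, -0.3, -1.1]
opening: 0.997
grip_force: 0.0
```

Run:
```python
from h import *
p,d,m=snap('wrist','w6.png');W=cloud(d,m)
w=W.reshape(-1,3);w=w[(abs(w[:,2]-.079)<.007)&(np.hypot(w[:,0]-.62,w[:,1]+.249)<.035)]
print(len(w),(w.min(0)+w.max(0))/2,np.ptp(w,0),np.median(w[:,2]),cv2.minEnclosingCircle(w[:,:2].astype(np.float32)))
# plane of flange top
w=w[(np.hypot(w[:,0]-.6207,w[:,1]+.2487)>.022)&(w[:,2]>.077)]
A=np.c_[w[:,:2]-[.6207,-.2487],np.ones(len(w))];print(len(w),np.linalg.lstsq(A,w[:,2],rcond=None)[0])
K=np.array(m['K']);Rm=R.from_rotvec(np.array(m['rvec']).ravel());c=K@(Rm.apply([.62,-.249,.08])+np.array(m['tvec']).ravel());u,v=(c[:2]/c[2]).astype(int);print(u,v)
cv2.imwrite('pics/w6c.png',cv2.resize(p[max(0,v-70):v+70,u-90:u+90,::-1],None,fx=4,fy=4))
```

```text
3819 [ 0.62068846 -0.24820376  0.08024226] [0.05854357 0.0584299  0.00961741] 0.08038140674176529 ((0.6206640601158142, -0.24836960434913635), 0.0296032652258873)
1653 [-0.03589211  0.03443854  0.08115656]
321 209
```

View pics/w6c.png

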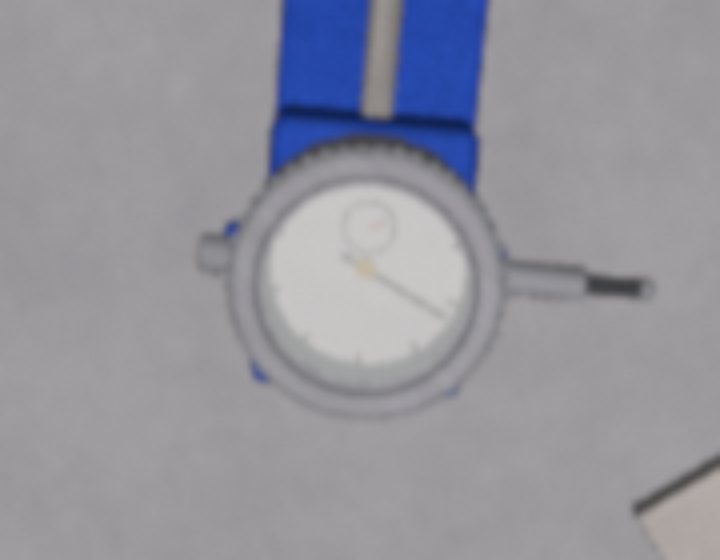

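The bezel lies concentric in the mouth, crystal up, over the dial; top at 81.2 mm as expected. On to the pusher.

Scaled: 0.234 m / 0.5 = 0.468, 0.105 m / 0.5 = 0.21, 0.75 rad / 3.1416 = 0.2387.

Request:
shift_gripper --motion '[1,0.21,0.468,-0.066,0.0477,1,0.21,0.468,-0.066,0.0955,1,0.21,0.468,-0.066,0.1432,1,0.21,0.468,-0.066,0.191,1,0.21,0.468,-0.066,0.2387]'

```text
time_s: 11.3
tool_pos: [0.6014, -0.0097, 0.2496]
ee_rot: [-1.53, -2.743, 0.0]
force: [1.9, 0.2, 0.3]
opening: 1.001
grip_force: 0.0
```

Request:
shift_gripper --motion '[1,0,0,0,0.0477,1,0,0,0,0.0955,1,0,0,0,0.1432,1,0,0,0,0.1751,1,0,0,0,0.1751]'

```text
time_s: 11.8
tool_pos: [0.6021, -0.0114, 0.2494]
ee_rot: [-2.212, -2.23, 0.001]
force: [0.7, -0.4, 0.3]
opening: 0.999
grip_force: 0.0
```

```bash
python3 - <<'E'
from h import *
s=get_state();print(s['tool_pos'],s['qpos'],R.from_rotvec(s['ee_rot']).as_matrix()[:,0])
snap('wrist','w7.png')
E
```

```text
[ 0.60206278 -0.0114264   0.24936711] [-1.28657955e-01  4.26543933e-01  1.57194839e+00  5.93148341e-05
  1.14429222e+00 -1.36884987e-01] [-8.20224285e-03  9.99966338e-01  2.16109738e-04]
```

View pics/w7.png

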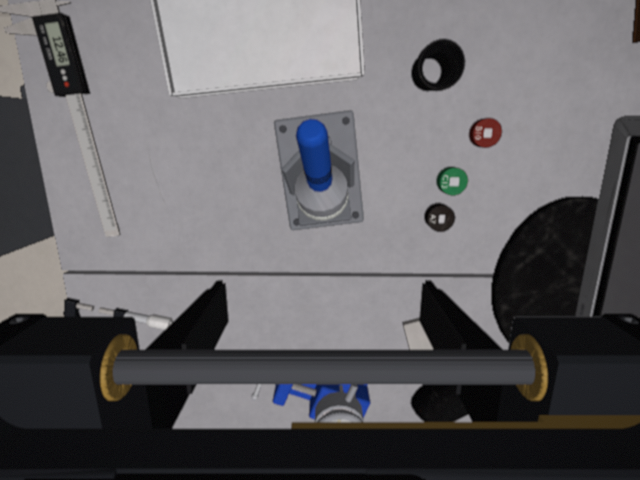

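The rest's base spans (275,122)–(352,111)–(363,221)–(291,229); the blue handle runs from (313,130) to (320,185), the die below at (323,200).

Run:
```python
from h import *
from scipy.optimize import least_squares
p,d,m=load('w7.png');W=cloud(d,m)
hsv=cv2.cvtColor(p,cv2.COLOR_RGB2HSV);b=np.zeros((480,640),bool);b[115:195,295:340]=((hsv[...,0]>100)&(hsv[...,0]<130)&(hsv[...,1]>120))[115:195,295:340]
b=cv2.erode(b.astype(np.uint8),np.ones((3,3)))>0
w=W[b];w=w[np.isfinite(w[:,0])&(w[:,2]>.06)];print(len(w),w.min(0),w.max(0))
def f(x):
    a=np.array([x[2],x[3],1]);a/=np.linalg.norm(a);q=w-[x[0],x[1],.1];return np.linalg.norm(np.cross(q,a),axis=1)-.012
r=least_squares(f,[.59,.05,-.1,.6],loss='soft_l1',f_scale=.001);x=r.x
print('rms',np.sqrt(np.mean(f(x)**2)))
h=np.hypot(x[2],x[3]);print('tilt',np.degrees(np.arctan(h)),'dir',np.degrees(np.arctan2(x[3],x[2])))
P=lambda z:np.array([x[0]+(z-.1)*x[2],x[1]+(z-.1)*x[3],z])
for z in(.042,.1,.12,.1346):print(z,P(z))
c=[ray(m,u,v,.005)[:2] for u,v in((275,122),(352,111),(363,221),(291,229))];c=np.array(c);print(c,c.mean(0),np.degrees(np.arctan2(*(c[0]-c[3])[::-1])),np.degrees(np.arctan2(*(c[1]-c[2])[::-1])),np.linalg.norm(c-np.roll(c,1,0),axis=1))
t=P(.118);s=get_state();M=R.from_rotvec(s['ee_rot']).as_matrix();print('togrip',totool([t[0],t[1],.099]),'yaw x',np.degrees(np.arctan2(M[1,0],M[0,0])))
```

```text
1640 [0.58245074 0.02114363 0.07940698] [0.60706034 0.07861045 0.14060736]
rms 0.0030418591997994587
tilt 36.368396515472355 dir 97.92318227719241
0.042 [0.60047778 0.00721043 0.042     ]
0.1 [0.59459015 0.04951462 0.1       ]
0.12 [0.59255993 0.06410227 0.12      ]
0.1346 [0.59107786 0.07475125 0.1346    ]
[[ 0.55013353  0.08016356]
 [ 0.63033793  0.09168849]
 [ 0.64616711 -0.02507441]
 [ 0.56501794 -0.03502716]] [0.59791413 0.02793762] 97.36269631891348 97.72034085663994 [0.11614839 0.08102821 0.11783097 0.08175723]
togrip [ 0.07419092 -0.00837613  0.15045294] yaw x 90.6803031659028
```

Scaled: 0.11 m / 0.5 = 0.22, 0.074 m / 0.5 = 0.148, -0.12 rad / 3.1416 = -0.0382.

Request:
shift_gripper --motion '[1,0.08,-0.016,0,-0.0382,1,0.148,-0.0166,0,-0.0382,1,0.148,-0.0166,0.1,-0.0382,1,0.148,-0.0166,0.18,-0.0382,1,0.148,-0.0166,0.22,-0.0382]'

```text
time_s: 12.35
tool_pos: [0.592, 0.0627, 0.1366]
ee_rot: [-2.066, -2.362, 0.004]
force: [-0.0, 0.6, 0.5]
opening: 0.997
grip_force: 0.0
```

Request:
shift_gripper --motion '[1,0,0,0.04,0,1,0,0,0.08,0,1,0,0,0.08,0,1,0,0,0.08,0,0.6,0,0,0.08,0]'

```text
time_s: 12.85
tool_pos: [0.5942, 0.0625, 0.101]
ee_rot: [2.071, 2.361, 0.002]
force: [-0.2, -0.2, 0.3]
opening: 0.957
grip_force: 0.0
```

Run:
```python
from h import *
s=get_state();print(totool([.5928,.0626,.099]),R.from_rotvec(s['ee_rot']).as_matrix()[:,0])
```

```text
[ 0.00032835 -0.00135476  0.0019742 ] [-1.30170082e-01  9.91491674e-01 -1.01650879e-04]
```

Scaled: -0.0012 m / 0.5 = -0.0024, 0.001 m / 0.5 = 0.002.

Request:
shift_gripper --motion '[0.5,0,-0.0024,0.002,0,0.4,0,-0.0024,0.002,0,0.2,0,-0.0024,0.002,0,0,0,-0.0024,0.002,0,0,0,-0.0024,0.002,0]'

```text
time_s: 13.35
tool_pos: [0.5926, 0.0623, 0.099]
ee_rot: [2.073, 2.361, 0.0]
force: [0.1, -0.2, 0.5]
opening: 0.553
grip_force: 0.0
```

Request:
shift_gripper --motion '[0,0,0,0,0,0,0,0,0,0,0,0,0,0,0,0,0,0,0,0]'

```text
time_s: 13.75
tool_pos: [0.5927, 0.0623, 0.0989]
ee_rot: [2.073, 2.361, 0.0]
force: [1.2, -0.5, -0.4]
opening: 0.247
grip_force: 30.0
```

Request:
shift_gripper --motion '[0,0.01,0,-0.014,0,0,0.03,0,-0.042,0,0,0.056,0,-0.08,0,0,0.084,0,-0.12,0,0,0.084,0,-0.12,0]'

```text
time_s: 14.25
tool_pos: [0.5877, 0.106, 0.1621]
ee_rot: [2.069, 2.36, 0.005]
force: [0.3, -0.2, -2.0]
opening: 0.248
grip_force: 30.0
```

The manual's scale: shifts go in shares of 0.5 m and turns go in shares of pi rad. Converting my numbers, -0.13 m / 0.5 = -0.26, -0.05 m / 0.5 = -0.1.

Request:
shift_gripper --motion '[0,0,0,-0.08,0,0,0,0,-0.1,0,0,-0.08,-0.02,-0.1,0,0,-0.18,-0.04,-0.1,0,0,-0.26,-0.06,-0.1,0]'

```text
time_s: 14.75
tool_pos: [0.5736, -0.0305, 0.2082]
ee_rot: [-2.072, -2.361, 0.0]
force: [0.8, -0.9, -1.4]
opening: 0.247
grip_force: 30.0
```

Request:
shift_gripper --motion '[0,-0.064,-0.022,0,0,0,-0.064,-0.022,0.06,0,0,-0.064,-0.022,0.14,0,0,-0.064,-0.022,0.2,0,0,-0.064,-0.022,0.23,0]'

```text
time_s: 15.25
tool_pos: [0.5658, -0.062, 0.0906]
ee_rot: [-2.071, -2.357, 0.003]
force: [-0.1, 0.0, -0.8]
opening: 0.245
grip_force: 30.0
```

Run:
```python
from h import *
p,d,m=snap('scene','s1.png',(250,150,430,300),4);W=cloud(d,m)
w=W.reshape(-1,3);s=get_state();t=s['tool_pos'];print(t)
w=w[(np.hypot(*(w[:,:2]-t[:2]).T)<.12)&(w[:,2]>.006)&(w[:,2]<t[2]+.06)&(w[:,1]<t[1]+.05)];print(len(w),np.percentile(w[:,2],[0,1,5]))
```

```text
[ 0.56534627 -0.06181576  0.0893891 ]
592 [0.00607386 0.00621317 0.00696505]
```

View pics/s1.png

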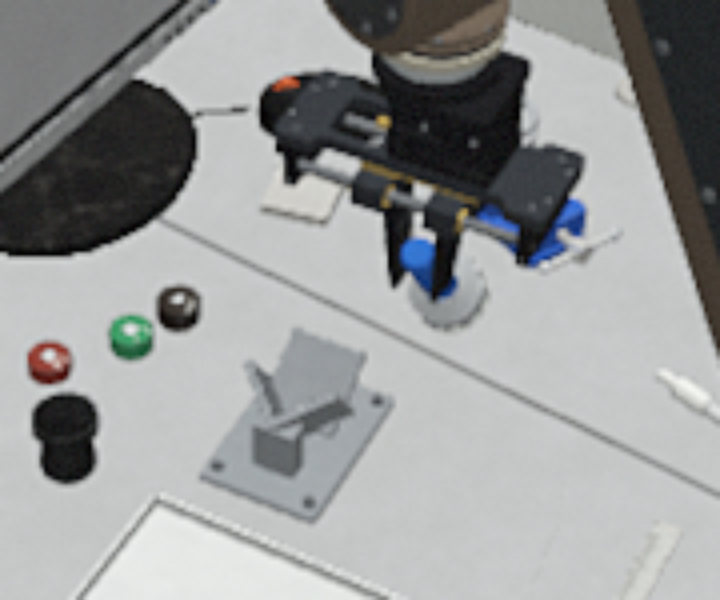

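The pusher hangs tilted in the fingers just over the clear bench, and the cradle at (290,400) in the crop is empty. No more pictures from here; I check numerically.

Scaled: 0.015 m / 0.5 = 0.03, 0.014 m / 0.5 = 0.028.

Request:
shift_gripper --motion '[0,0,0,0.012,0,0,0,0,0.022,0,0,0,0,0.028,0,0,0,0,0.028,0,0,0,0,0.03,0]'

```text
time_s: 15.8
tool_pos: [0.5677, -0.062, 0.0794]
ee_rot: [2.072, 2.36, 0.001]
force: [-0.2, -1.1, -1.6]
opening: 0.249
grip_force: 30.0
```

Request:
shift_gripper --motion '[0,0,0,0.002,0,0,0,0,0.004,0,0,0,0,0.004,0,0,0,0,0.004,0]'

```text
time_s: 16.2
tool_pos: [0.5674, -0.062, 0.0769]
ee_rot: [2.073, 2.361, 0.0]
force: [0.3, -0.3, -1.0]
opening: 0.248
grip_force: 30.0
```

Scaled: 0.003 m / 0.5 = 0.006, 0.002 m / 0.5 = 0.004.

Request:
shift_gripper --motion '[0,0,0,0.002,0,0,0,0,0.004,0,0,0,0,0.006,0,0,0,0,0.006,0]'

```text
time_s: 16.6
tool_pos: [0.5673, -0.062, 0.0737]
ee_rot: [-2.073, -2.36, 0.0]
force: [0.4, -0.1, -1.0]
opening: 0.246
grip_force: 30.0
```

Request:
shift_gripper --motion '[0,0,0,0.002,0,0,0,0,0.004,0,0,0,0,0.004,0]'

```text
time_s: 16.9
tool_pos: [0.5674, -0.062, 0.0717]
ee_rot: [-2.073, -2.36, -0.0]
force: [-0.4, 1.1, -1.0]
opening: 0.247
grip_force: 30.0
```

Scaled: 0.001 m / 0.5 = 0.002.

Request:
shift_gripper --motion '[0,0,0,0.002,0,0,0,0,0.002,0,0,0,0,0.002,0]'

```text
time_s: 17.2
tool_pos: [0.5675, -0.062, 0.0711]
ee_rot: [2.073, 2.36, 0.0]
force: [-0.5, 2.0, 2.1]
opening: 0.245
grip_force: 30.0
```

Request:
shift_gripper --motion '[0,0,0,0.002,0,0,0,0,0.002,0,0,0,0,0.002,0]'

```text
time_s: 17.5
tool_pos: [0.5676, -0.0618, 0.0706]
ee_rot: [2.073, 2.36, 0.001]
force: [-1.5, 2.4, 9.1]
opening: 0.249
grip_force: 30.0
```

Scaled: -0.001 m / 0.5 = -0.002.

Request:
shift_gripper --motion '[0,0,0,-0.002,0,0.26,0,0,-0.002,0,0.27,0,0,-0.002,0,0.28,0,0,-0.002,0,0.3,0,0,-0.002,0]'

```text
time_s: 18.0
tool_pos: [0.5674, -0.062, 0.0707]
ee_rot: [-2.073, -2.36, 0.0]
force: [1.1, 0.0, -0.1]
opening: 0.292
grip_force: 0.0
```

Request:
shift_gripper --motion '[0.4,0,0,0,0,0.6,0,0,0,0,1,0,0,0,0,1,0,0,0,0,1,0,0,0,0]'

```text
time_s: 18.5
tool_pos: [0.5674, -0.062, 0.0709]
ee_rot: [-2.073, -2.361, -0.0]
force: [-0.1, -0.1, 0.2]
opening: 0.661
grip_force: 0.0
```

Request:
shift_gripper --motion '[1,0,0,-0.1,0,1,0,0,-0.2,0,1,0,0,-0.3,0,1,0,0,-0.36,0,1,0,0,-0.36,0]'

```text
time_s: 19.0
tool_pos: [0.5687, -0.0622, 0.2554]
ee_rot: [2.068, 2.356, 0.006]
force: [0.2, -0.6, -0.4]
opening: 0.994
grip_force: 0.0
```

Create pu.py:
```python
from h import *
from scipy.optimize import least_squares
s=get_state();print(s['tool_pos'])
p,d,m=snap('wrist','w%d.png'%(s['time_s']*100));W=cloud(d,m)
hsv=cv2.cvtColor(p,cv2.COLOR_RGB2HSV);b=((hsv[...,0]>100)&(hsv[...,0]<130)&(hsv[...,1]>120))
import sys;c0=np.array([float(sys.argv[1]),float(sys.argv[2])])
b&=(np.hypot(W[...,0]-c0[0],W[...,1]-c0[1])<.07)&(W[...,2]>.03)
w=W[b];print('blue',len(w),w.min(0),w.max(0),np.median(w,0))
t=w[w[:,2]>w[:,2].max()-.004];print('top',len(t),(t.min(0)+t.max(0))/2,np.ptp(t,0))
w=W.reshape(-1,3);w=w[(np.hypot(w[:,0]-c0[0],w[:,1]-c0[1])<.06)];
for lo,hi in((.015,.024),(.024,.035),(.1,.12)):
    q=w[(w[:,2]>lo)&(w[:,2]<hi)];
    if len(q)>3:print(lo,len(q),(q.min(0)+q.max(0))/2,np.ptp(q,0))
```

```bash
python3 pu.py .573 -.121
```

```text
[ 0.56871613 -0.06221412  0.25539945]
blue 933 [ 0.5202517  -0.12884966  0.04080472] [ 0.58568425 -0.0744902   0.32609767] [ 0.57428328 -0.1116888   0.10605584]
top 3 [ 0.52090787 -0.0762457   0.32423128] [0.00022415 0.00015266 0.00373278]
0.015 306 [ 0.57511701 -0.11777428  0.01952171] [0.05036926 0.04704805 0.00893655]
0.024 701 [ 0.57557918 -0.11769367  0.02947353] [0.04594569 0.04291114 0.01093739]
0.1 543 [ 0.57522778 -0.11890793  0.10717472] [0.02329001 0.02226502 0.0141797 ]
```

Standing upright at (0.575,-0.118), top at 113 mm.

Request:
shift_gripper --motion '[1,0,0,0,0,1,0,0,0,0]'

```text
time_s: 19.25
tool_pos: [0.5669, -0.0619, 0.2494]
ee_rot: [-2.072, -2.359, 0.002]
force: [-1.0, 0.9, 0.6]
opening: 1.001
grip_force: 0.0
```

```bash
python3 - <<'E'
from h import *
print(totool([.5754,-.1184,.068]))
E
python3 pu.py .5754 -.1184
```

```text
[-0.05728052  0.00156761  0.18134055]
[ 0.56689845 -0.06191984  0.24939908]
blue 978 [ 0.51899003 -0.12841427  0.04024576] [ 0.61670026 -0.06189352  0.31938812] [ 0.57401095 -0.1115727   0.10672727]
top 2 [ 0.56782329 -0.06922922  0.3177013 ] [0.09650122 0.0140969  0.00337363]
0.015 310 [ 0.57541632 -0.11805966  0.01951272] [0.05008665 0.0476312  0.00891876]
0.024 725 [ 0.57554592 -0.11684258  0.02940011] [0.04695692 0.04201685 0.01077002]
0.1 565 [ 0.574873   -0.11897658  0.10715416] [0.02274973 0.02309272 0.01422248]
```

Request:
shift_gripper --motion '[1,-0.1,0.0032,0,0,1,-0.1146,0.0028,0,0,1,-0.1146,0.0028,0.1,0,1,-0.1146,0.0028,0.2,0,1,-0.1146,0.0028,0.26,0]'

```text
time_s: 19.8
tool_pos: [0.5745, -0.1182, 0.1169]
ee_rot: [-2.071, -2.357, 0.003]
force: [0.5, -1.4, 0.4]
opening: 0.998
grip_force: 0.0
```

Request:
shift_gripper --motion '[1,0,0,0.06,0,1,0,0,0.102,0,1,0,0,0.102,0,0.6,0,0,0.102,0,0.5,0,0,0.102,0]'

```text
time_s: 20.3
tool_pos: [0.5767, -0.1187, 0.0709]
ee_rot: [2.072, 2.36, 0.001]
force: [0.9, 0.2, 0.4]
opening: 0.883
grip_force: 0.0
```

Request:
shift_gripper --motion '[0.3,0,0,0,0,0,0,0,0,0,0,0,0,0,0,0,0,0,0,0,0,0,0,0,0]'

```text
time_s: 20.8
tool_pos: [0.5762, -0.1186, 0.07]
ee_rot: [2.073, 2.36, 0.0]
force: [-0.3, -0.8, -0.3]
opening: 0.47
grip_force: 0.0
```

Request:
shift_gripper --motion '[0,0,0,0,0,0,0,0,0,0,0,0,0,0,0,0,0,0,0,0]'

```text
time_s: 21.2
tool_pos: [0.5761, -0.1186, 0.0697]
ee_rot: [-2.073, -2.36, 0.0]
force: [-0.1, -0.9, -1.1]
opening: 0.25
grip_force: 30.0
```

Scaled: -0.13 m / 0.5 = -0.26, -0.09 m / 0.5 = -0.18.

Request:
shift_gripper --motion '[0,0,0,-0.08,0,0,0,0,-0.18,0,0,0,0,-0.26,0,0,-0.06,0.01,-0.26,0,0,-0.14,0.028,-0.26,0]'

```text
time_s: 21.7
tool_pos: [0.5994, -0.1858, 0.2018]
ee_rot: [2.069, 2.361, 0.002]
force: [1.3, 0.6, -1.4]
opening: 0.251
grip_force: 30.0
```

Request:
shift_gripper --motion '[0,-0.129,0.0266,0,0,0,-0.129,0.0266,0,0,0,-0.129,0.0266,0,0,0,-0.129,0.0266,0.04,0,0,-0.129,0.0266,0.07,0]'

```text
time_s: 22.2
tool_pos: [0.6201, -0.2471, 0.1641]
ee_rot: [-2.072, -2.36, -0.0]
force: [0.2, -0.7, -1.6]
opening: 0.246
grip_force: 30.0
```

Request:
shift_gripper --motion '[0,0,0,0,0,0,0,0,0,0]'

```text
time_s: 22.4
tool_pos: [0.6206, -0.2475, 0.1653]
ee_rot: [-2.072, -2.361, -0.0]
force: [-0.0, -0.5, -0.6]
opening: 0.246
grip_force: 30.0
```

```bash
python3 - <<'E'
from h import *
print(totool([.6207,-.2485,.152]))
E
```

```text
[-1.00925685e-03 -1.99826432e-05  1.32522850e-02]
```

Scaled: 0.016 m / 0.5 = 0.032, 0.015 m / 0.5 = 0.03.

Request:
shift_gripper --motion '[0,-0.002,0,0.016,0,0,-0.002,0,0.024,0,0,-0.002,0,0.028,0,0,-0.002,0,0.03,0,0,-0.002,0,0.032,0]'

```text
time_s: 22.9
tool_pos: [0.6211, -0.2497, 0.15]
ee_rot: [2.072, 2.359, 0.001]
force: [-3.0, 0.2, 10.0]
opening: 0.249
grip_force: 30.0
```

Request:
shift_gripper --motion '[0,0,0,0.002,0,0,0,0,0.004,0,0,0,0,0.006,0,0,0,0,0.006,0]'

```text
time_s: 23.3
tool_pos: [0.6206, -0.2494, 0.1454]
ee_rot: [-2.073, -2.36, 0.0]
force: [-0.2, -0.1, -0.8]
opening: 0.249
grip_force: 30.0
```

Scaled: 0.001 m / 0.5 = 0.002.

Request:
shift_gripper --motion '[0,0,0,0.002,0,0,0,0,0.002,0,0,0,0,0.002,0]'

```text
time_s: 23.6
tool_pos: [0.6207, -0.2495, 0.1452]
ee_rot: [2.073, 2.361, 0.0]
force: [-3.0, 0.7, 4.5]
opening: 0.247
grip_force: 30.0
```

Request:
shift_gripper --motion '[0,0,0,0.002,0,0,0,0,0.002,0,0,0,0,0.002,0]'

```text
time_s: 23.9
tool_pos: [0.6208, -0.2495, 0.1451]
ee_rot: [2.072, 2.36, 0.0]
force: [-4.9, 0.5, 12.3]
opening: 0.248
grip_force: 30.0
```

Scaled: 0.0015 m / 0.5 = 0.003, 0.001 m / 0.5 = 0.002.

Request:
shift_gripper --motion '[0,0,0,0.002,0,0,0,0,0.003,0,0,0,0,0.003,0,0,0,0,0.003,0]'

```text
time_s: 24.3
tool_pos: [0.6208, -0.2496, 0.145]
ee_rot: [2.072, 2.359, 0.0]
force: [-7.9, 2.7, 23.1]
opening: 0.244
grip_force: 30.0
```

Request:
shift_gripper --motion '[0,0,0,-0.02,0,0,0,0,-0.06,0,0,0,0,-0.12,0,0,0.06,0,-0.16,0,0,0.14,0,-0.18,0]'

```text
time_s: 24.8
tool_pos: [0.6121, -0.1808, 0.2338]
ee_rot: [2.074, 2.356, 0.001]
force: [1.0, 0.6, -2.2]
opening: 0.245
grip_force: 30.0
```

Request:
shift_gripper --motion '[0,0.04,0,0,0,0,0.04,0,0,0,0,0.04,0,0,0]'

```text
time_s: 25.1
tool_pos: [0.6093, -0.1603, 0.2318]
ee_rot: [-2.072, -2.361, 0.001]
force: [0.1, -0.8, -1.4]
opening: 0.246
grip_force: 30.0
```

Run:
```python
from h import *
s=get_state();print(s['tool_pos'])
p,d,m=snap('wrist','w9.png');W=cloud(d,m);w=W.reshape(-1,3)
w=w[(np.hypot(w[:,0]-.6207,w[:,1]+.2487)<.034)&(w[:,2]>.062)&(w[:,2]<.09)]
if len(w)>50:
    print(len(w),np.percentile(w[:,2],[5,50,95]),(w.min(0)+w.max(0))/2,np.ptp(w,0))
    w=w[(np.hypot(w[:,0]-.6207,w[:,1]+.2487)>.022)&(w[:,2]>.07)]
    A=np.c_[w[:,:2]-[.6207,-.2487],np.ones(len(w))];print(len(w),np.linalg.lstsq(A,w[:,2],rcond=None)[0])
```

```text
[ 0.60927347 -0.16032795  0.23182545]
```

Scaled: 0.173 m / 0.5 = 0.346, 0.013 m / 0.5 = 0.026.

Request:
shift_gripper --motion '[0,0.1,0.008,0,0,0,0.2,0.016,0,0,0,0.3,0.024,0,0,0,0.346,0.026,0,0,0,0.346,0.026,0,0]'

```text
time_s: 25.65
tool_pos: [0.5997, 0.0148, 0.2318]
ee_rot: [-2.07, -2.362, 0.0]
force: [-0.5, -1.8, -1.3]
opening: 0.246
grip_force: 30.0
```

Request:
shift_gripper --motion '[0,0,0,0,0,0,0,0,0,0]'

```text
time_s: 25.85
tool_pos: [0.6, 0.0114, 0.232]
ee_rot: [-2.075, -2.359, 0.001]
force: [-0.1, -1.6, -1.1]
opening: 0.248
grip_force: 30.0
```

Run:
```python
from h import *
print(get_state()['tool_pos'],totool([.5997,.0129,.1266]))
for n in('top','scene','wrist'):
    p,d,m=snap(n,'x_'+n+'.png');W=cloud(d,m);w=W.reshape(-1,3)
    r=np.hypot(w[:,0]-.6205,w[:,1]+.2495);q=w[(r<.033)&(w[:,2]>.06)&(w[:,2]<.1)]
    if len(q)>5:
        k=q[:,2]>.07;q=q[k];A=np.c_[q[:,:2]-[.6207,-.2487],np.ones(len(q))];print(n,len(q),np.percentile(q[:,2],[5,50,95]),(q.min(0)+q.max(0))/2,np.linalg.lstsq(A,q[:,2],rcond=None)[0])
p,d,m=load('t0.png');W=cloud(d,m);print('before',W[229:238,407:416,2].round(4)[::3])
```

```text
[0.60001846 0.01142328 0.23198472] [ 1.51538325e-03 -8.57144831e-05  1.05384615e-01]
top 259 [0.07069898 0.07476201 0.07978654] [ 0.62116398 -0.25067611  0.07613134] [-0.00197491  0.0040404   0.07491122]
scene 231 [0.0710118  0.07468673 0.07900275] [ 0.61895146 -0.24776785  0.07551763] [0.00642093 0.00283375 0.07482663]
before [[0.0636 0.0637 0.06   0.0524 0.052  0.0598 0.0619 0.0591 0.0647]
 [0.0498 0.0577 0.0534 0.062  0.0573 0.0639 0.0573 0.0558 0.0653]
 [0.0606 0.0546 0.0542 0.0567 0.0631 0.054  0.0607 0.057  0.0606]]
```

The bezel's top is level at about 75 mm, so it is home. Now the rest.

Scaled: 0.1 m / 0.5 = 0.2, 0.095 m / 0.5 = 0.19.

Request:
shift_gripper --motion '[0,0.003,0,0.08,0,0,0.003,0,0.15,0,0,0.003,0,0.19,0,0,0.003,0,0.2,0,0,0.003,0,0.2,0]'

```text
time_s: 26.5
tool_pos: [0.5996, 0.014, 0.1322]
ee_rot: [-2.073, -2.359, 0.001]
force: [0.2, 0.7, -0.6]
opening: 0.251
grip_force: 30.0
```

Request:
shift_gripper --motion '[0,0,0,0.004,0,0,0,0,0.008,0,0,0,0,0.012,0,0,0,0,0.012,0]'

```text
time_s: 26.9
tool_pos: [0.5996, 0.0145, 0.1267]
ee_rot: [2.073, 2.36, 0.001]
force: [-0.2, -0.2, -0.7]
opening: 0.248
grip_force: 30.0
```

Scaled: 0.003 m / 0.5 = 0.006, 0.002 m / 0.5 = 0.004.

Request:
shift_gripper --motion '[0,0,0,0.002,0,0,0,0,0.004,0,0,0,0,0.006,0,0,0,0,0.006,0]'

```text
time_s: 27.3
tool_pos: [0.6005, 0.015, 0.1248]
ee_rot: [2.072, 2.359, 0.005]
force: [1.5, 6.8, 5.9]
opening: 0.251
grip_force: 30.0
```

Request:
shift_gripper --motion '[0,0,0,0.002,0,0,0,0,0.004,0,0,0,0,0.004,0]'

```text
time_s: 27.6
tool_pos: [0.601, 0.0155, 0.1241]
ee_rot: [2.071, 2.358, 0.007]
force: [-1.9, 6.9, 19.6]
opening: 0.248
grip_force: 30.0
```

Request:
shift_gripper --motion '[0,0.008,0,0,0,0,0.016,0,0.002,0,0,0.024,0,0.004,0,0,0.03,0,0.006,0]'

```text
time_s: 28.0
tool_pos: [0.5979, 0.0285, 0.1198]
ee_rot: [2.071, 2.359, -0.001]
force: [-4.3, -6.8, 16.0]
opening: 0.245
grip_force: 30.0
```

Scaled: 0.0137 m / 0.5 = 0.0274, 0.0105 m / 0.5 = 0.021.

Request:
shift_gripper --motion '[0,0.007,0,0.004,0,0,0.014,0,0.008,0,0,0.021,0,0.012,0,0,0.0274,0,0.016,0]'

```text
time_s: 28.4
tool_pos: [0.5966, 0.0428, 0.1123]
ee_rot: [2.071, 2.359, 0.002]
force: [-2.5, -0.4, 20.7]
opening: 0.245
grip_force: 30.0
```

Request:
shift_gripper --motion '[0,0.007,0,0.005,0,0,0.013,0,0.01,0,0,0.019,0,0.016,0,0,0.024,0,0.021,0]'

```text
time_s: 28.8
tool_pos: [0.596, 0.0559, 0.1026]
ee_rot: [2.07, 2.358, 0.007]
force: [-1.4, 7.1, 25.2]
opening: 0.239
grip_force: 30.1
```

Scaled: 0.004 m / 0.5 = 0.008, 0.003 m / 0.5 = 0.006.

Request:
shift_gripper --motion '[0,0.006,0,0.006,0,0,0.008,0,0.008,0,0,0.008,0,0.006,0]'

```text
time_s: 29.1
tool_pos: [0.5948, 0.0601, 0.0984]
ee_rot: [2.071, 2.36, 0.005]
force: [1.0, 7.1, 7.6]
opening: 0.241
grip_force: 30.0
```

Request:
shift_gripper --motion '[0.3,0,0,0,0,0.4,0,0,0,0,0.7,0,0,0,0,1,0,0,0,0,1,0,0,0,0]'

```text
time_s: 29.6
tool_pos: [0.5936, 0.0587, 0.0966]
ee_rot: [-2.073, -2.36, 0.0]
force: [1.3, -0.1, 0.9]
opening: 0.58
grip_force: 0.0
```

Request:
shift_gripper --motion '[1,0,0,0,0,1,0,0,0,0,1,0,0,0,0,1,0,0,0,0,1,0,0,0,0]'

```text
time_s: 30.1
tool_pos: [0.5937, 0.0588, 0.0969]
ee_rot: [-2.073, -2.361, -0.0]
force: [-0.1, 0.6, 0.4]
opening: 0.978
grip_force: 0.0
```

Request:
shift_gripper --motion '[1,0,0,-0.1,0,1,0,0,-0.2,0,1,-0.06,0,-0.3,0,1,-0.148,0,-0.3,0,1,-0.148,0,-0.3,0]'

```text
time_s: 30.6
tool_pos: [0.6043, -0.0185, 0.249]
ee_rot: [2.074, 2.355, 0.003]
force: [-0.3, 0.7, -0.6]
opening: 1.001
grip_force: 0.0
```

Request:
shift_gripper --motion '[1,0,0,0,0,1,0,0,0,0]'

```text
time_s: 30.8
tool_pos: [0.6029, -0.0139, 0.2462]
ee_rot: [-2.072, -2.36, 0.001]
force: [-0.1, 0.3, -0.1]
opening: 0.998
grip_force: 0.0
```

Run:
```python
from h import *
from scipy.optimize import least_squares
ref=cloud(*load('w7.png')[1:])
def fit(p,W):
    hsv=cv2.cvtColor(p,cv2.COLOR_RGB2HSV);b=((hsv[...,0]>100)&(hsv[...,0]<130)&(hsv[...,1]>120))
    b=cv2.erode(b.astype(np.uint8),np.ones((3,3)))>0
    b&=(np.hypot(W[...,0]-.592,W[...,1]-.05)<.06)&(W[...,2]>.06)&(W[...,2]<.15)
    w=W[b];print(len(w),w.min(0),w.max(0),w.mean(0))
    w=w[w[:,2]<.125]
    def f(x):
        a=np.array([x[2],x[3],1]);a/=np.linalg.norm(a);return np.linalg.norm(np.cross(w-[x[0],x[1],.1],a),axis=1)-.012
    x=least_squares(f,[.59,.05,-.1,.6],loss='soft_l1',f_scale=.001).x
    print('tilt',np.degrees(np.arctan(np.hypot(x[2],x[3]))),'at .042',x[0]-.058*x[2],x[1]-.058*x[3])
p,d,m=load('w7.png');fit(p,cloud(d,m))
print(get_state()['tool_pos']);p,d,m=snap('wrist','w10.png');fit(p,cloud(d,m))
```

```text
1640 [0.58245074 0.02114363 0.07940698] [0.60706034 0.07861045 0.14060736] [0.59463971 0.05332226 0.11991593]
tilt 34.93640101479689 at .042 0.6000797138002019 0.009220222630139586
[ 0.6028814  -0.01391717  0.24623566]
1723 [0.58210272 0.02066311 0.07911463] [0.60660388 0.07832103 0.14089914] [0.59416309 0.05317479 0.11979336]
tilt 35.01304061043025 at .042 0.599990049109161 0.009107037440058786
```

```bash
python3 -c "
from cell import bot, viewer, workorder, get_state
print(workorder.job_done())"
```

```text
the job is handed in; nothing more can be done
None
```

The job is handed in, with no verdict returned: by my measurements the bezel is snapped home and level (top about 75 mm above the bench, 75.5 mm when home), the pusher is back in its rest leaning 35.0°, and I saw no contact with the other things; it took about 31 s.

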